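# Trim the generator regulator

## Robot

A 7-joint arm with a two-finger parallel gripper is mounted at the origin on the work surface. World frame = base frame: x ahead of the robot, y to its left, z up, the work surface at z = 0. Lengths are in m, angles in rad, forces in N, time in s.
With the tool pointing down it reaches from about 0.425 to 0.925 m from the base axis. Payload 6.8 kg.
Tool frame: the origin (TCP) lies at the very end of the fingers, on their centre line; the grasp point (between the pads) lies 19 mm behind it; z points along the fingers, y is the line along which they close (so a half turn about z gives the same grasp; the last joint's range is limited). The gripper opens to 85 mm and grips with 20 to 120 N. Pads are 22 mm wide; open, the fingers measure 114 mm over their backs; the gripper's body (76 mm by 85 mm) begins 54 mm behind the grasp point. The pads swing forward as they close: fully open they stand 13 mm farther back than shut.
Start: joints at [1.053, 0.477, 0.022, 1.555, -0.011, 1.109, -0.083], TCP at [0.269, -0.619, 0.231] pointing down, gripper open.
Joint ranges: [-2.96, 2.96], [-0.34, 2.1], [-1.41, 1.46], [0.24, 2.44], [-1.37, 4.51], [0.17, 1.92], [-2.96, 2.96]. Speed limits (rad/s): [2.39, 2.39, 3.14, 3.14, 3.14, 3.14, 3.14].

## Interface

Orientations are given as a rotation vector (axis times angle).
In Python, from bench import r gives the robot as it stands.
- The arm moves only by the tool play_rows, never from a script. Its argument "targets" is text: rows parted by semicolons, each of 5 numbers parted by spaces: the closure, from -1 (fully open) to 1 (shut), then the shift along the tool's x, y, z in m, then the turn about the tool's z in rad. In form: gripper dx dy dz spin; .... A call has 1 to 8 rows; each row is the pose to reach, as a shift and turn from the pose commanded when the call began, along the tool's axes at that moment; what a row does not reach only later rows make up. A row lasts 1/12 s, in which the tool goes at most 41.7 mm and 7.16 degrees, less where a joint would pass 70% of its speed; a pose out of reach is approached as far as the arm can. A call with a gripper value outside its range is refused whole. The fingers move at their own pace and stop on an object; "squeeze" is the grip in N (left out, the last holds). Time passes only in rows, so rows that repeat a pose let the fingers close. It gives the time, the measured TCP pose, the force, the opening and the grip force at its end, in the units of the state.
- r.get_obs(): the state, without advancing time (a new reading comes with each control period).
- r.grab_frame(name): name is "scene" or "top" or "wrist"; returns the picture (420x560x3 uint8, red, green, blue); there is no depth.
- r.camera_info(name): a dict with "fov_y" (degrees; the focal length in pixels is half the picture's height over the tangent of half this angle, whatever the lens; pixels are square), "cx", "cy" (the principal point, pixels), "position" and "rotation" of the camera in the world. Camera axes: x right, y down, z forward; pixel columns grow to the right and rows downward; lengths in m; the calibration is good to about 2 mm. A picture is of the moment at which its call begins: read the wrist's pose just before it. camera_info takes no time and is no camera call; for the wrist camera it gives the pose at the moment of the call.
- r.hand_in(): hands the job in; it is judged then, once.
The state is a dict: "clock": time; "joints": joint angles; "qvel": joint speeds; "tau": joint torques, N m; "tcp_pos": TCP position; "orientation": TCP orientation; "contact_force": force on the tool from outside, world axes, zero at the start; "moment": the same for the moment, N m; "grip_width": finger opening in m; "gripper_force": force on a finger pad.
Only numpy, scipy, OpenCV 4.12 (cv2) and the standard library are available. Lean on these libraries where they do the work, as an engineer would, in place of code of your own. Each camera call takes 0.05 s, during which the arm holds its last target. There are 200 camera calls.

## Task

Take the white plastic tuning tool out of its wooden stand, put its blade into the slotted trimmer screw at the bottom of the round bore in the grey regulator box and turn the screw clockwise until the meter's black needle points exactly at the brass set hand. The screw is sprung and delicate: feel for it, and keep it lightly pressed down all the while you turn it (about 4 to 6 N, never hard). Then stand the tool back in its hole and let go, leaving the other things on the bench alone.

Things in the scene. Friction and masses are not known exactly. Their poses are not given: they have to be found in the camera images.
- tuning_tool: White plastic tuning tool, 128 mm long, 45 g, upright in the stand at the start, yaw up to 0.5 rad off the stand's. Origin: middle of its handle, z up along the tool. Handle: bar 14 mm (own x) by 22 mm (own y), reaching 37 mm above and below the origin; grip it across the 14 mm. Under it a round collar, 30 mm across, 8 mm thick, underside 45 mm below the origin.
- blade_tip (a point): Middle of the lower edge of the tool's blade, 91 mm below the tool's origin, axes as the tool's. Below the collar a round shank 13 mm across runs down, its last 10 mm tapering to 9 mm across, to 83 mm below the origin; under it the flat blade, 11 mm wide (along own y) and 3 mm thick (along own x), 8 mm long.
- stand_hole (a point): Mouth centre of the tool's hole in the top of the wooden stand, 60 mm above the bench. Hole 16 mm across, right through, 2 mm chamfer. The stand, fixed, is 70 mm (x) by 100 mm (y), the hole 20 mm to own +y of its middle; short bits stand 10 mm out of it 32 to 54 mm to own -y of the hole. Returned, the tool hangs upright, collar on the stand: its origin 45 mm above this point.
- regulator: Grey metal regulator box, 130 mm (own x) by 170 mm (own y), 70 mm tall, fixed. Origin: centre of its underside. The bore is in the aluminium square at own x 0, y -58 mm. A flat panel meter, 110 mm square with a rim 14 mm high, lies face up on the rest of the top; its needle and set hand turn about own x -34, y +27 mm.
- bore_mouth (a point): Mouth centre of the vertical bore in the box's top, 70 mm above the bench; axes as the box's. Bore 17 mm across, 2 mm chamfer. On its axis, 3 to 23 mm below the mouth (not measured, different every time), is the top of the brass trimmer screw: 16 mm across, with a straight slot across it 5 mm wide, 4 mm deep. The seated blade has a play of about 0.2 rad either way.
- trim (a joint): Turn of the trimmer screw, rad, growing clockwise seen from above; limits -2.4 to 2.4. At 0 the slot runs along the box's own x; at value q the slot has turned clockwise by q. It needs about 0.04 N m to turn and stays where it is left. Always starts too low: between 0.6 and 1.5 rad short of where it must be.
- push (a joint): How far the sprung screw is pressed down, m: 0 at rest, hard stop at 0.006. It starts to move at 2 N and yields 0.4 mm per further N; beyond 3 mm (about 9.5 N) the trimmer is damaged.
- needle (a joint): Angle of the meter's thin black needle (46 mm long), rad, clockwise from above, 0 = along the box's own +x. It follows the screw at half its angle: needle = 0.5 x trim.
- set_hand (a joint): Angle of the short brass set hand at the edge of the meter's dial, about the same pivot and counted as the needle. It is fixed during the work.
- needle_point (a point): The tip of the needle, 46 mm from the pivot, 77 mm above the bench.
- set_hand_point (a point): The inner point of the set hand, 46 mm from the pivot, 77 mm above the bench: where the needle's tip must come.
- socket: Bystander: loose steel socket, 28 mm across, 35 mm tall, standing between the box and the stand. Origin at its underside.
- tape_roll: Bystander: loose black roll, 90 mm across, 24 mm high, lying flat. Origin at its underside.
- spray_can: Bystander: loose grey spray can, 66 mm across, 170 mm tall. Origin at its underside.
- oil_jar: Bystander: loose amber jar, 70 mm across, 90 mm tall. Origin at its underside.
- screwdriver: Bystander: loose screwdriver lying on the bench.
- spanner: Bystander: loose steel spanner lying on the bench.
Not all that is in view belongs to the job. What is shaped like the part that bears stand_hole but turquoise is not meant.

How it is judged:
By the outcome, as a careful person would: the job done as asked, in the order asked, and still so for the second after the job is handed in, with the robot touching nothing.
It also fails if it takes over 58 s, if anything falls off the work surface, if the arm or the gripper's body presses on something with over 40 N, if the wrist force passes 120 N, or if a joint passes its speed limit or range.

## Working session

There is one attempt and no reset: what is moved stays moved. The work goes in short steps, Python scripts to look and compute and a tool call to move; the robot and the scene stay as the last step left them, time stands still between calls to the robot, and variables do not carry over. Pictures are saved under pics/ and viewed, at most 10 in all, crops included, and the job is handed in when it is done.

Besides the shell and the picture viewer there is one more tool, called as name(argument=value, ...) on one line, values as JSON. play_rows: Moves the arm, as the interface text tells. Its arguments: {"type":"object","properties":{"targets":{"type":"string"},"squeeze":{"type":"number"}},"required":["targets"]}

```bash
mkdir -p pics; ls; cat > h.py <<'E'
import numpy as np, cv2
from scipy.spatial.transform import Rotation as R
from bench import r
def snap(name, fn):
    ci=r.camera_info(name); im=np.asarray(r.grab_frame(name))
    cv2.imwrite('pics/'+fn+'.png', im[:,:,::-1]); np.savez('pics/'+fn+'.npz', im=im, fov=ci['fov_y'],cx=ci['cx'],cy=ci['cy'],p=ci['position'],R=rot(ci['rotation']))
    return im,ci
def rot(x):
    x=np.asarray(x,float)
    return x if x.shape==(3,3) else R.from_rotvec(x).as_matrix()
def load(fn): return np.load('pics/'+fn+'.npz')
def f(d): return d['im'].shape[0]/2/np.tan(np.radians(float(d['fov']))/2)
def ray(d,u,v):
    k=np.array([(u-d['cx'])/f(d),(v-d['cy'])/f(d),1.]); return d['p'], d['R']@k
def onz(d,u,v,z):
    p,k=ray(d,u,v); return p+k*(z-p[2])/k[2]
def proj(d,X):
    c=d['R'].T@(np.asarray(X)-d['p']); return np.array([d['cx'],d['cy']])+f(d)*c[:2]/c[2]
E
python3 - <<'E'
from h import *
for n in ['scene','top','wrist']:
    im,ci=snap(n,n+'0'); print(n,ci)
o=r.get_obs(); print({k:np.round(v,4) for k,v in o.items()})
a=cv2.imread('pics/top0.png');
cv2.imwrite('pics/top0b.png',cv2.resize(a,(784,588),interpolation=cv2.INTER_CUBIC))
E
```

```text
pics
scene {'fov_y': 45.091517029778544, 'cx': 272.9960434197105, 'cy': 209.80826970747015, 'position': array([ 1.33222572, -0.1692097 ,  1.11642561]), 'rotation': array([-2.01680234, -1.62487945,  0.53215533])}
top {'fov_y': 52.515072562855735, 'cx': 282.38262088189305, 'cy': 208.904657040143, 'position': array([ 0.32462773, -0.00182669,  1.36879284]), 'rotation': array([-2.02939348,  2.19942127, -0.21809339])}
wrist {'fov_y': 61.057081431143416, 'cx': 282.7729639968966, 'cy': 212.05810332421908, 'position': array([ 0.34122925, -0.58668865,  0.37451595]), 'rotation': array([ 2.39809365, -1.57074966, -0.25477876])}
{'clock': np.float64(0.15), 'joints': array([ 1.0529,  0.4776,  0.0223,  1.5562, -0.0115,  1.1093, -0.0831]), 'qvel': array([ 0.0007, -0.001 ,  0.0026, -0.0039,  0.0009, -0.001 ,  0.0008]), 'tau': array([ 1.40000e-03, -5.96924e+01,  1.60980e+00, -2.81493e+01,
        1.27000e-02,  6.60000e-03,  0.00000e+00]), 'tcp_pos': array([ 0.2688, -0.6187,  0.2306]), 'orientation': array([-3.0746e+00, -6.3900e-01,  6.0000e-04]), 'contact_force': array([-0.255 , -0.2825, -0.8033]), 'moment': array([-0.0462, -0.0497, -0.0154]), 'gripper_force': np.float64(0.0), 'grip_width': np.float64(0.0853)}
```

View pics/top0b.png

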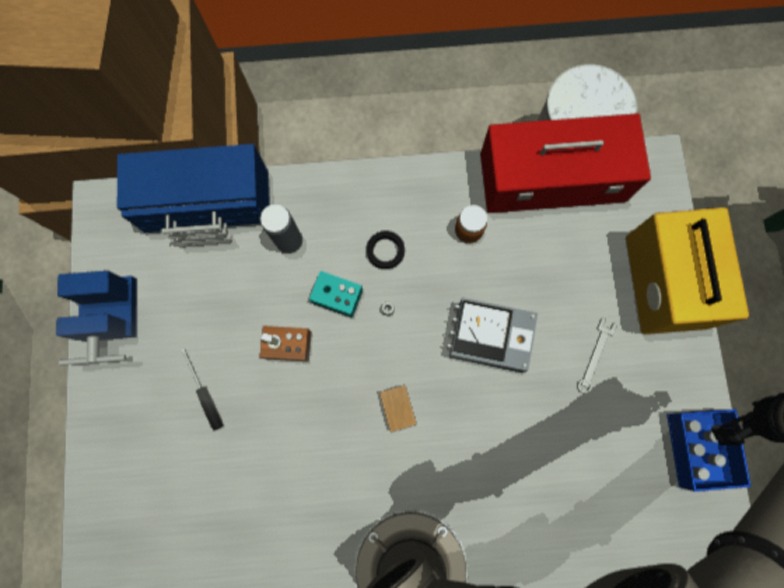

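View pics/scene0.png

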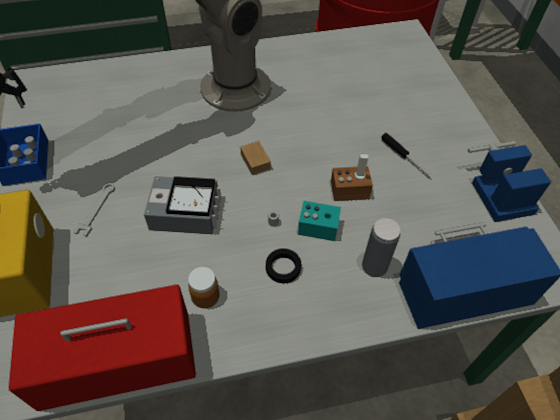

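```bash
python3 - <<'E'
from h import *
d=load('top0'); s=load('scene0')
def blobs(d,mask,z,amin=15):
    n,l,st,c=cv2.connectedComponentsWithStats(mask.astype(np.uint8))
    for i in range(1,n):
        if st[i,4]>=amin: print('  ',st[i],np.round(c[i],1),np.round(onz(d,*c[i],z)[:2],3))
hs=cv2.cvtColor(d['im'],cv2.COLOR_RGB2HSV)
roi=np.zeros(hs.shape[:2],bool)
roi[220:270,175:235]=1
print('stand');m=roi&(hs[...,1]>110)&((hs[...,0]<15))
blobs(d,m,0.06)
cs=max(cv2.findContours(m.astype(np.uint8),0,2)[0],key=cv2.contourArea)
b=cv2.boxPoints(cv2.minAreaRect(cs));print(np.round([onz(d,*p,0.06)[:2] for p in b],3))
print('white');blobs(d,roi&(hs[...,1]<50)&(hs[...,2]>190),0.14,3)
print('box');
for u,v,z in [(454,299,.07),(536,314,.07),(527,371,.07),(448,361,.07),(521,339,.07),(387,309,.03),(267,337,.165),(275,342,.06)]:
    print(u,v,np.round(onz(d,u/1.4,v/1.4,z)[:2],3))
print('scene tool top',onz(s,364,156,.142))
E
```

```text
stand
   [186 233  35  24 539] [203.9 245.4] [0.498 0.234]
[[0.473 0.292]
 [0.542 0.285]
 [0.527 0.182]
 [0.459 0.189]]
white
   [187 239   7   4  23] [190.1 240.6] [0.505 0.259]
   [193 247   3   1   3] [194. 247.] [0.485 0.249]
box
454 299 [ 0.566 -0.145]
536 314 [ 0.518 -0.322]
527 371 [ 0.395 -0.286]
448 361 [ 0.43  -0.118]
521 339 [ 0.465 -0.282]
387 309 [0.562 0.005]
267 337 [0.5   0.252]
275 342 [0.503 0.257]
scene tool top [0.50519766 0.26025121 0.142     ]
```

```bash
cat >> h.py <<'E'
def goal(pos,yaw=None,verbose=1):
    "shift/spin from current pose; yaw = world angle of tool x axis (target)"
    o=r.get_obs(); M=rot(o['orientation']); d=M.T@(np.asarray(pos)-o['tcp_pos'])
    a=np.arctan2(M[1,0],M[0,0]); s=0 if yaw is None else a-yaw
    print('now',np.round(o['tcp_pos'],4),'yaw %.3f'%a,'tilt',np.round(M[:,2],4),'j',np.round(o['joints'],2),'t %.2f'%o['clock'])
    print('shift',np.round(d,4),'spin %.3f'%s,'(mod pi %.3f)'%((s+np.pi/2)%np.pi-np.pi/2)); return d,s
E
python3 - <<'E'
from h import *
goal((0.45,-0.25,0.35))
o=r.get_obs();M=rot(o['orientation']);c=load('wrist0')
print('cam in tool',M.T@(c['p']-o['tcp_pos']),'\n',M.T@c['R'])
E
```

```text
now [ 0.2688 -0.6187  0.2306] yaw 0.410 tilt [-6.0e-04  1.2e-03 -1.0e+00] j [ 1.05  0.48  0.02  1.56 -0.01  1.11 -0.08] t 0.15
shift [ 0.3131 -0.2661 -0.1191] spin 0.000 (mod pi 0.000)
cam in tool [ 0.07918795 -0.00069198 -0.14394541] 
 [[ 7.31056091e-04 -9.50098333e-01 -3.11949712e-01]
 [ 9.99998702e-01  1.14257999e-03 -1.13642740e-03]
 [ 1.43614528e-03 -3.11948476e-01  9.50097935e-01]]
```

play_rows(targets="-1 0.35 -0.276 0.011 0;-1 0.35 -0.276 0.011 0;-1 0.35 -0.276 0.011 0;-1 0.35 -0.276 0.011 0;-1 0.35 -0.276 0.011 0;-1 0.35 -0.276 0.011 0;-1 0.35 -0.276 0.011 0;-1 0.35 -0.276 0.011 0")

```text
clock: 0.82
tcp_pos: [0.4271, -0.3237, 0.223]
orientation: [3.076, 0.639, -0.0]
contact_force: [-0.6, -0.1, -0.1]
grip_width: 0.0852
gripper_force: 0.0
```

```bash
python3 - <<'E'
from h import *
goal((0.48,-0.226,0.22))
E
```

```text
now [ 0.4271 -0.3237  0.223 ] yaw 0.410 tilt [-1.e-04 -0.e+00 -1.e+00] j [ 0.63  0.26 -0.11  1.89  0.04  0.99 -0.66] t 0.82
shift [ 0.0874 -0.0685  0.003 ] spin 0.000 (mod pi 0.000)
```

play_rows(targets="-1 0.087 -0.068 0 0;-1 0.087 -0.068 0 0;-1 0.087 -0.068 0 0;-1 0.087 -0.068 0 0")

```text
clock: 1.15
tcp_pos: [0.4828, -0.2214, 0.2232]
orientation: [-3.07, -0.654, -0.004]
contact_force: [0.3, -0.1, 0.4]
grip_width: 0.0854
gripper_force: 0.0
```

```bash
python3 - <<'E'
from h import *
im,ci=snap('wrist','w1'); goal((0.5,.257,0.22))
a=cv2.imread('pics/w1.png'); cv2.imwrite('pics/w1b.png',cv2.resize(a,(784,588),interpolation=cv2.INTER_CUBIC))
E
```

```text
now [ 0.481 -0.225  0.223] yaw 0.417 tilt [ 4.0e-04  1.1e-03 -1.0e+00] j [ 0.47  0.26 -0.18  1.9   0.05  0.99 -0.88] t 1.20
shift [ 0.2123 -0.4331  0.0036] spin 0.000 (mod pi 0.000)
```

View pics/w1b.png

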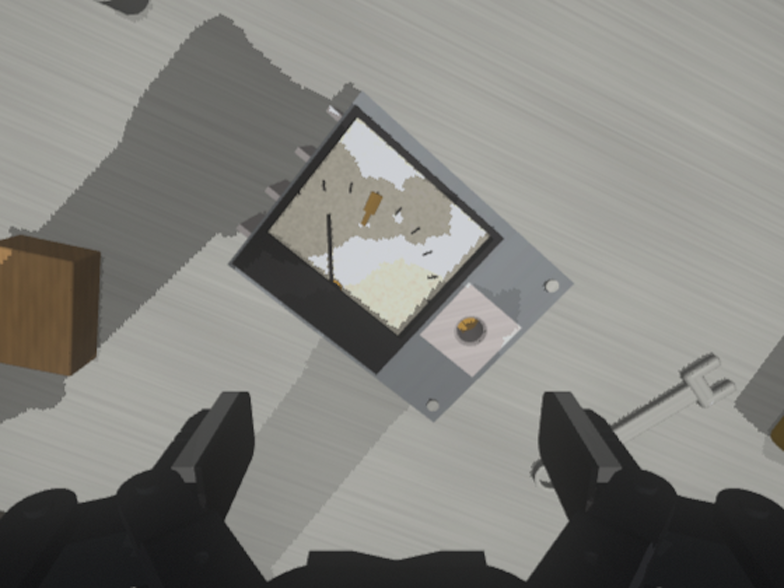

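```bash
python3 - <<'E'
from h import *
im,ci=snap('wrist','w2'); d=load('w2')
hs=cv2.cvtColor(im,cv2.COLOR_RGB2HSV).astype(int)
# alu square
print('px sq',im[225,345],im[255,340],'bore',im[238,338],im[232,335],'box',im[270,290])
m=((im.min(2)>175)).astype(np.uint8); roi=np.zeros_like(m); roi[195:275,290:380]=1
m&=roi
cs=cv2.findContours(m,0,2)[0]; c=max(cs,key=cv2.contourArea); rc=cv2.minAreaRect(c); b=cv2.boxPoints(rc)
print('square',rc); W=np.array([onz(d,*p,.07)[:2] for p in b]);print(np.round(W,4),'c',W.mean(0))
e=W-np.roll(W,-1,0);print('lens',np.linalg.norm(e,axis=1),'ang',np.arctan2(e[:,1],e[:,0]))
a=im[:,:,::-1][75:310,160:420]; 
cr=cv2.resize(im[:,:,::-1][200:275,290:390],(800,600),interpolation=cv2.INTER_NEAREST)
c2=cv2.resize(im[:,:,::-1][120:220,200:300],(600,600),interpolation=cv2.INTER_NEAREST)
cv2.imwrite('pics/cr.png',cv2.resize(np.hstack([cv2.resize(cr,(600,450)),c2[:450]]),(800,300)) if 0 else cr)
cv2.imwrite('pics/c2.png',c2)
E
```

```text
px sq [184 177 176] [182 175 173] bore [93 89 89] [85 83 82] box [114 118 119]
square ((333.4189453125, 231.36813354492188), (47.32339096069336, 48.07455062866211), 41.30860900878906)
[[ 0.4514 -0.2536]
 [ 0.4931 -0.2646]
 [ 0.48   -0.3064]
 [ 0.4367 -0.2965]] c [ 0.46531045 -0.28029213]
lens [0.04311653 0.04380725 0.0445022  0.04541907] ang [ 2.88239035  1.26756965 -0.22469925 -1.90243566]
```

View pics/cr.png

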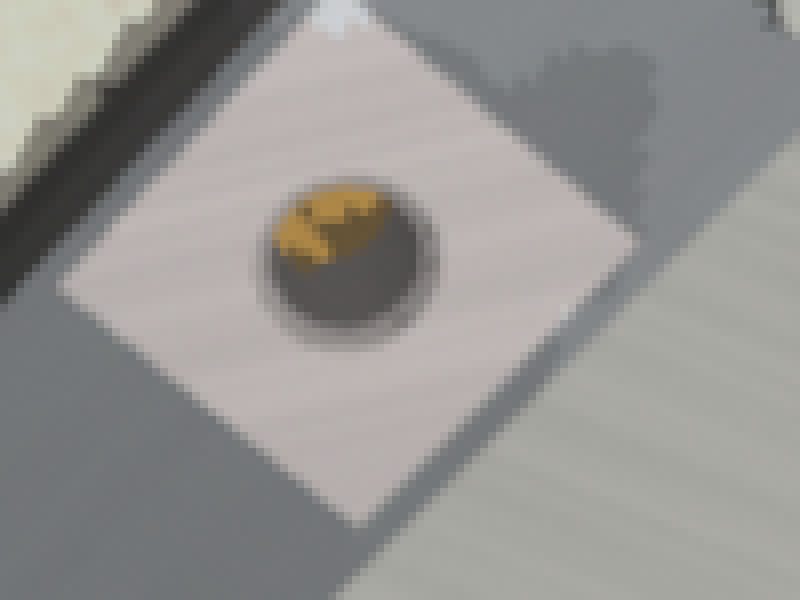

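View pics/c2.png

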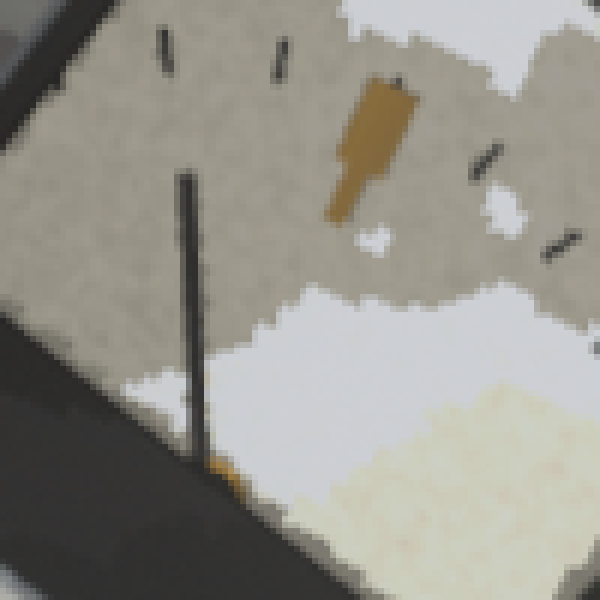

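```bash
python3 - <<'E'
from h import *
d=load('w2'); w1=load('w1'); print(proj(d,onz(w1,471/1.4,329/1.4,.07)), w1['p']-d['p'])
P=lambda u,v,z=.07: onz(d,290+u/8,200+v/8,z)[:2]
c=[P(62,288),P(640,240),P(358,525)]
b=P(348,263); print('bore',b)
for i,j in [(0,2),(2,1)]:
    e=c[j]-c[i]; print(np.linalg.norm(e),np.arctan2(e[1],e[0]))
# box outer edges (784 scale): right corner (573,284) top (361,91), bottom (434,421)
Q=lambda u,v,z=.07: onz(d,u/1.4,v/1.4,z)[:2]
for p,q in [((573,284),(361,91)),((434,421),(573,284)),((434,421),(377,373))]:
    e=Q(*q)-Q(*p); print(np.linalg.norm(e),np.arctan2(e[1],e[0]))
E
```

```text
[333.73892167 231.39955625] [0.0014399  0.0035493  0.00030047]
bore [ 0.46450736 -0.28078419]
0.0453666276383159 -1.8585394222797293
0.0461669545224923 -0.2857533617101867
0.17060426801836837 1.2781095103057099
0.1288548382180378 -0.2933490095212746
0.052886561056667065 1.2326699789648474
```

```bash
python3 - <<'E'
from h import *
d=load('w2'); y=-0.291; b=np.array([.4645,-.2808]); Rb=np.array([[np.cos(y),-np.sin(y)],[np.sin(y),np.cos(y)]])
piv=b+Rb@[-.034,.085]
P=lambda u,v: onz(d,200+u/6,120+v/6,.077)[:2]
pv=proj(d,[*piv,.077]); print('pivot px crop',(pv-[200,120])*6)
def ang(v): v=Rb.T@v; return -np.arctan2(v[1],v[0]),np.linalg.norm(v)
t,n,s,so=P(187,176),P(200,462),P(334,224),P(398,90)
print('needle: dir',ang(t-n),'from piv',ang(t-piv)); print('hand: dir',ang(so-s),'from piv',ang(s-piv), ang(so-piv))
E
```

```text
pivot px crop [205.71055911 501.23604177]
needle: dir (np.float64(-0.7090011637147416), np.float64(0.040121395393442845)) from piv (np.float64(-0.7211411640174162), np.float64(0.045901111921213045))
hand: dir (np.float64(-0.24440880183592764), np.float64(0.020040490164962642)) from piv (np.float64(-0.25634554704248014), np.float64(0.04380385514320805)) (np.float64(-0.25259867215480947), np.float64(0.06384336573188504))
```

play_rows(targets="-1 0.216 -0.435 -0.027 -1.02;-1 0.216 -0.435 -0.027 -1.02;-1 0.216 -0.435 -0.027 -1.02;-1 0.216 -0.435 -0.027 -1.02;-1 0.216 -0.435 -0.027 -1.02;-1 0.216 -0.435 -0.027 -1.02;-1 0.216 -0.435 -0.027 -1.02;-1 0.216 -0.435 -0.027 -1.02")

```text
clock: 1.92
tcp_pos: [0.4966, 0.1033, 0.2417]
orientation: [2.39, 2.038, -0.001]
contact_force: [-0.0, 0.1, -0.0]
grip_width: 0.0854
gripper_force: 0.0
```

```bash
python3 - <<'E'
from h import *
goal((0.502,.26,0.25),1.44)
E
```

```text
now [0.4966 0.1033 0.2417] yaw 1.412 tilt [ 3.0e-04 -1.1e-03 -1.0e+00] j [ 0.12  0.23 -0.52  1.91  0.14  1.03 -0.61] t 1.92
shift [ 0.1556 -0.0194 -0.0085] spin -0.028 (mod pi -0.028)
```

play_rows(targets="-1 0.156 -0.019 -0.008 -0.028;-1 0.156 -0.019 -0.008 -0.028;-1 0.156 -0.019 -0.008 -0.028;-1 0.156 -0.019 -0.008 -0.028;-1 0.156 -0.019 -0.008 -0.028;-1 0.156 -0.019 -0.008 -0.028;-1 0.156 -0.019 -0.008 -0.028")

```text
clock: 2.5
tcp_pos: [0.5034, 0.2584, 0.2489]
orientation: [2.366, 2.065, -0.003]
contact_force: [-0.2, -0.9, 0.2]
grip_width: 0.0853
gripper_force: 0.0
```

```bash
python3 - <<'E'
from h import *
im,ci=snap('wrist','w3'); goal((0.5,.257,0.22))
a=cv2.imread('pics/w3.png'); cv2.imwrite('pics/w3b.png',cv2.resize(a,(784,588),interpolation=cv2.INTER_CUBIC))
E
```

```text
now [0.5035 0.258  0.249 ] yaw 1.434 tilt [-5.0e-04 -1.9e-03 -1.0e+00] j [-0.12  0.34 -0.58  1.77  0.21  1.1  -0.9 ] t 2.55
shift [-0.0014 -0.0033  0.029 ] spin 0.000 (mod pi 0.000)
```

View pics/w3b.png

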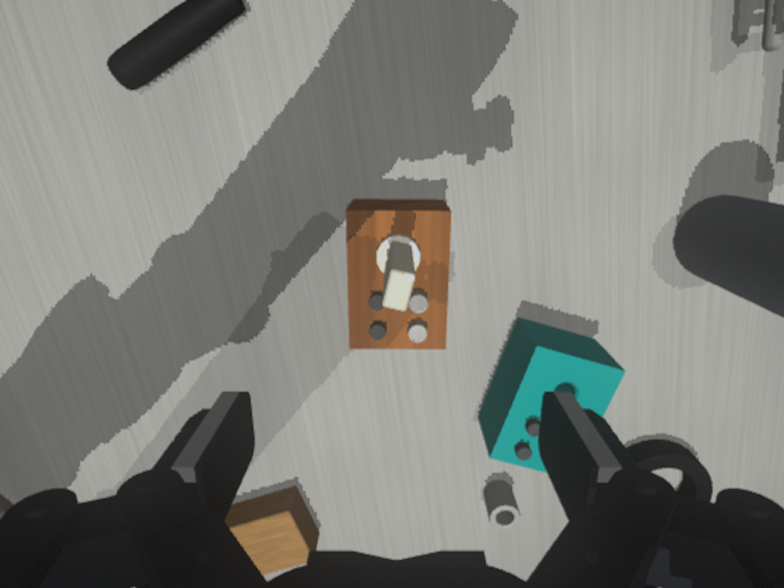

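```bash
python3 - <<'E'
from h import *
d=load('w3'); im=d['im']; hs=cv2.cvtColor(im,cv2.COLOR_RGB2HSV).astype(int)
print(im[207,285],im[195,285],im[185,275],im[215,297])
roi=np.zeros(im.shape[:2],bool); roi[185:228,268:302]=1
m=roi&(im.min(2)>165)
n,l,st,c=cv2.connectedComponentsWithStats(m.astype(np.uint8)); print(st[1:],c[1:])
for i in range(1,n):
    if st[i,4]<80: continue
    cn=cv2.findContours((l==i).astype(np.uint8),0,2)[0][0]; rc=cv2.minAreaRect(cn); b=cv2.boxPoints(rc)
    W=np.array([onz(d,*p,.142)[:2] for p in b]); e=np.roll(W,-1,0)-W
    print('top',onz(d,*c[i],.142),W.mean(0),'len',np.linalg.norm(e,axis=1),'ang',np.arctan2(e[:,1],e[:,0])%np.pi, rc)
m=(hs[...,1]>110)&(hs[...,0]<15); r2=np.zeros_like(m); r2[148:252,240:330]=1
P=[onz(d,u/1.4,v/1.4,.06)[:2] for u,v in [(347,211),(450,211),(446,348),(350,348)]]
P=np.array(P); e=np.roll(P,-1,0)-P; print('stand',P.mean(0),np.linalg.norm(e,axis=1),np.arctan2(e[:,1],e[:,0]))
a=(e[3]-e[1]); a/=np.linalg.norm(a); print('hole',P.mean(0)+.02*a,'yaw',np.arctan2(a[1],a[0])-np.pi/2,'collar',onz(d,398.5/1.4,257/1.4,.068)[:2])
cv2.imwrite('pics/c4.png',cv2.resize(im[:,:,::-1][160:230,255:325],(600,600),interpolation=cv2.INTER_NEAREST))
E
```

```text
[209 211 194] [199 198 181] [208 210 195] [166 166 159]
[[269 185   7   9  42]
 [295 185   5   7  22]
 [274 194  22  28 422]
 [298 222   3   1   3]] [[272.11904762 188.02380952]
 [296.90909091 187.18181818]
 [284.57819905 206.99526066]
 [299.         222.        ]]
top [0.50382899 0.26010986 0.142     ] [0.50393889 0.26001803] len [0.02017218 0.01207627 0.02025335 0.01236432] ang [1.19627463 2.75356518 1.21043432 2.74747828] ((284.76470947265625, 206.9412078857422), (16.492422103881836, 26.193845748901367), 14.03624439239502)
stand [0.50136707 0.23977245] [0.06852899 0.09933875 0.06986309 0.09934436] [-0.1349234  -1.70104389  3.00671062  1.42711931]
hole [0.50409776 0.25958516] yaw -0.13696247746868906 collar [0.50419653 0.25979211]
```

View pics/c4.png

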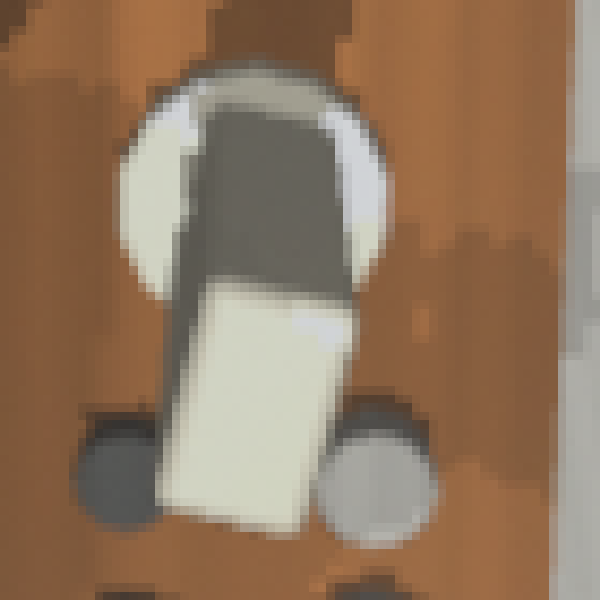

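play_rows(targets="-1 0.002 0 0.02 0.12;-1 0.002 0 0.06 0.229;-1 0.002 0 0.1 0.229;-1 0.002 0 0.13 0.229;-1 0.002 0 0.155 0.229;-1 0.002 0 0.164 0.229;-1 0.002 0 0.164 0.229;-1 0.002 0 0.164 0.229")

```text
clock: 3.22
tcp_pos: [0.5038, 0.2619, 0.0863]
orientation: [2.586, 1.783, 0.001]
contact_force: [0.3, -0.2, 0.6]
grip_width: 0.0853
gripper_force: 0.0
```

play_rows(targets="1 0 0 0 0;1 0 0 0 0;1 0 0 0 0;1 0 0 0 0;1 0 0 0 0;1 0 0 0 0;1 0 0 0 0;1 0 0 0 0", squeeze=50)

```text
clock: 3.88
tcp_pos: [0.5036, 0.2627, 0.0859]
orientation: [2.585, 1.785, 0.002]
contact_force: [2.0, -1.2, 1.8]
grip_width: 0.0135
gripper_force: 51.8
```

```bash
python3 - <<'E'
from h import *
goal((.504,.26,.085),1.205); o=r.get_obs(); print(o['contact_force'],o['moment'],o['grip_width'],o['gripper_force'])
E
```

```text
now [0.5036 0.2627 0.0859] yaw 1.208 tilt [ 1.1e-03  1.0e-04 -1.0e+00] j [-0.22  0.53 -0.47  1.91  0.33  0.78 -1.24] t 3.88
shift [-0.0024  0.0013  0.0009] spin 0.003 (mod pi 0.003)
[ 1.97125562 -1.24957536  1.8322311 ] [-0.27678559 -0.41008687 -0.00240962] 0.013453191334385283 51.839561462402344
```

play_rows(targets="1 0 0 -0.02 0;1 0 0 -0.05 0;1 0 0 -0.08 0;1 0 0 -0.11 0;1 0 0 -0.12 0;1 0 0 -0.12 0")

```text
clock: 4.38
tcp_pos: [0.5041, 0.264, 0.2083]
orientation: [2.585, 1.785, 0.008]
contact_force: [0.8, 0.5, -0.8]
grip_width: 0.0136
gripper_force: 51.6
```

```bash
python3 - <<'E'
from h import *
d,s=goal((.4655,-.2786,.206),1.139); o=r.get_obs(); print(o['contact_force'],o['moment'],o['grip_width'],o['gripper_force'])
E
```

```text
now [0.5041 0.264  0.2083] yaw 1.209 tilt [ 0.0043  0.0024 -1.    ] j [-0.17  0.37 -0.53  1.81  0.22  1.01 -1.15] t 4.38
shift [-0.5211  0.156   0.0008] spin 0.070 (mod pi 0.070)
[ 0.76912065  0.54557745 -0.76861364] [ 0.0091359  -0.05687932  0.0452038 ] 0.0136451284352857 51.627209186553955
```

play_rows(targets="1 -0.521 0.156 0 0.07;1 -0.521 0.156 0 0.07;1 -0.521 0.156 0 0.07;1 -0.521 0.156 0 0.07;1 -0.521 0.156 0 0.07;1 -0.521 0.156 0 0.07;1 -0.521 0.156 0 0.07;1 -0.521 0.156 0 0.07")

```text
clock: 5.05
tcp_pos: [0.4774, -0.0716, 0.2038]
orientation: [-2.644, -1.693, 0.004]
contact_force: [1.9, -0.7, 0.4]
grip_width: 0.0135
gripper_force: 51.6
```

```bash
python3 - <<'E'
from h import *
d,s=goal((.4655,-.2786,.206),1.139)
E
```

```text
now [ 0.4774 -0.0716  0.2038] yaw 1.139 tilt [-3.e-03  2.e-04 -1.e+00] j [ 0.36  0.22 -0.39  2.01  0.1   0.93 -0.51] t 5.05
shift [-0.193   0.0758 -0.0023] spin -0.000 (mod pi -0.000)
```

play_rows(targets="1 -0.193 0.076 -0.001 0;1 -0.193 0.076 -0.001 0;1 -0.193 0.076 -0.001 0;1 -0.193 0.076 -0.001 0;1 -0.193 0.076 -0.001 0;1 -0.193 0.076 -0.001 0;1 -0.193 0.076 -0.001 0;1 -0.193 0.076 -0.001 0")

```text
clock: 5.72
tcp_pos: [0.4667, -0.2757, 0.2048]
orientation: [-2.643, -1.692, 0.002]
contact_force: [-0.3, 0.8, -0.4]
grip_width: 0.0131
gripper_force: 51.6
```

```bash
python3 - <<'E'
from h import *
snap('scene','s5'); im,ci=snap('wrist','w5'); d,s=goal((.4655,-.2786,.206),1.139); D=load('w5')
print(proj(D,[.4645,-.2808,.07])*1.4)
a=cv2.imread('pics/w5.png'); cv2.imwrite('pics/w5b.png',cv2.resize(a,(784,588),interpolation=cv2.INTER_CUBIC))
o=r.get_obs(); print(o['contact_force'],o['moment'])
E
```

```text
now [ 0.4675 -0.2747  0.2056] yaw 1.142 tilt [-0.0014  0.0015 -1.    ] j [ 0.63  0.3  -0.26  1.89  0.09  0.97 -0.1 ] t 5.82
shift [-0.0044 -0.0001 -0.0004] spin 0.003 (mod pi 0.003)
[398.65814993 288.69575361]
[-0.69322743  0.45661335  0.17592814] [ 0.02116573 -0.01830791  0.00482256]
```

View pics/w5b.png

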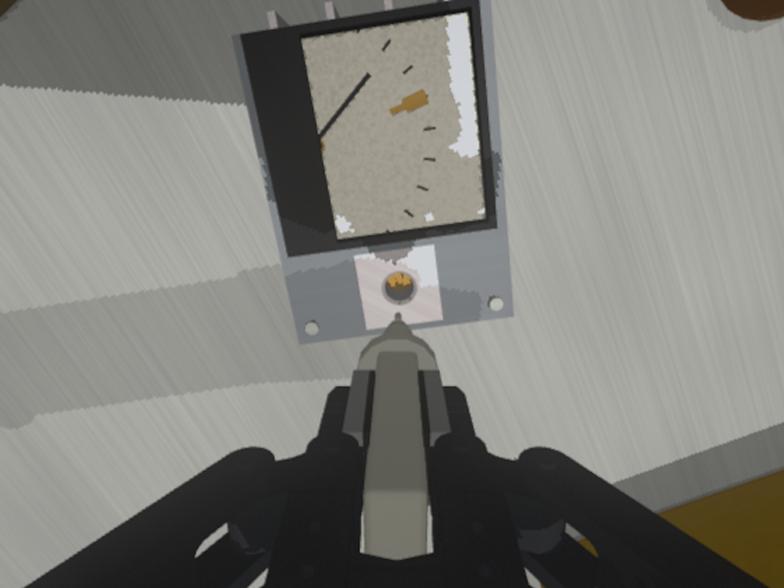

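```bash
python3 - <<'E'
from h import *
D=load('w5'); 
cv2.imwrite('pics/c6.png',cv2.resize(D['im'][:,:,::-1][180:255,245:345],(800,600),interpolation=cv2.INTER_NEAREST))
E
```

```text
(no output)
```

View pics/c6.png

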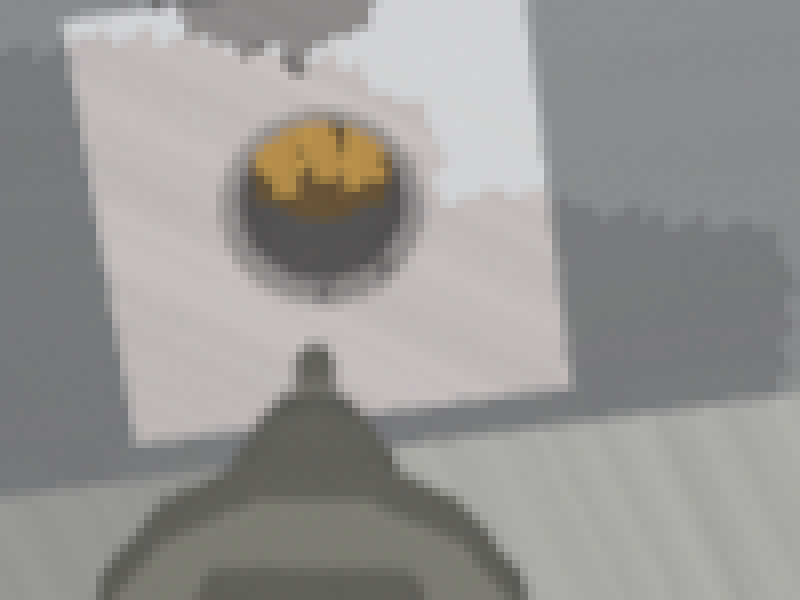

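```bash
python3 - <<'E'
from h import *
D=load('w5'); o=r.get_obs(); M=rot(o['orientation'])
t=onz(D,284.4,222.9,.1336); b=onz(D,285.25,205.9,.07)
ax=t-M[:,0]*.0055; print('tip axis',ax,'bore',b,'tool in tcp',M.T@(ax-o['tcp_pos']))
print('shift needed (tool)',M.T@(b-ax), 'collar check')
y=-0.291
e=lambda u,v: onz(D,245+u/8,180+v/8,.07)[:2]
a=e(570,385)-e(135,440); print(np.arctan2(*a[::-1])); a=e(570,385)-e(530,60);print(np.arctan2(*a[::-1])+np.pi/2)
E
```

```text
tip axis [ 0.46534053 -0.27800366  0.13359601] bore [ 0.46497977 -0.28072531  0.07      ] tool in tcp [-0.003963   -0.00040506  0.07202202]
shift needed (tool) [-0.00267094  0.00092599  0.06359244] collar check
-0.2936218068561442
-0.2859707582532911
```

```bash
python3 - <<'E'
from h import *
D=load('w5'); o=r.get_obs(); M=rot(o['orientation']); b=np.array([.46498,-.28073,.07])
for v in (205.5,207.5,209):
    p,k=ray(D,285.2,v); n=M[:,0]*[1,1,0]
    t=((b-p)@n-.008)/(k@n); print(v,(p+t*k)[2])
t=onz(D,285.2,180+297/8,.07);print('lower mouth edge', (t-b)@M[:,0], (onz(D,285.2,180+112/8,.07)-b)@M[:,0])
E
```

```text
205.5 0.042771656754055976
207.5 0.04880442385521133
209 0.05318926596920798
lower mouth edge -0.009733245441527037 0.010111555418852558
```

play_rows(targets="1 -0.0027 0.0009 0.02 0;1 -0.0027 0.0009 0.04 0;1 -0.0027 0.0009 0.052 0;1 -0.0027 0.0009 0.056 0;1 -0.0027 0.0009 0.06 0;1 -0.0027 0.0009 0.064 0;1 -0.0027 0.0009 0.066 0;1 -0.0027 0.0009 0.066 0")

```text
clock: 6.48
tcp_pos: [0.4674, -0.2796, 0.1408]
orientation: [2.646, 1.694, 0.0]
contact_force: [-0.4, 0.4, -0.1]
grip_width: 0.0134
gripper_force: 51.7
```

```bash
cat >> h.py <<'E'
def st():
    o=r.get_obs(); M=rot(o['orientation']); print('tcp',np.round(o['tcp_pos'],4),'yaw %.3f'%np.arctan2(M[1,0],M[0,0]),'tip z %.4f'%(o['tcp_pos'][2]-.072),'F',np.round(o['contact_force'],1),'Ftool',np.round(M.T@o['contact_force'],1),'M',np.round(o['moment'],3),'t %.2f'%o['clock'], 'w',np.round(o['grip_width'],4))
E
python3 - <<'E'
from h import *
st()
E
```

```text
tcp [ 0.4674 -0.2796  0.1408] yaw 1.139 tip z 0.0688 F [-0.4  0.4 -0.1] Ftool [ 0.2 -0.5  0.1] M [ 0.05  -0.011  0.091] t 6.48 w 0.0134
```

play_rows(targets="1 0 0 0 0;1 0 0 0 0")

```text
clock: 6.65
tcp_pos: [0.4675, -0.2798, 0.1411]
orientation: [2.645, 1.693, 0.001]
contact_force: [-0.4, -0.7, -0.2]
grip_width: 0.0134
gripper_force: 51.7
```

```bash
python3 - <<'E'
from h import *
st(); snap('wrist','w7'); D=load('w7'); st()
cv2.imwrite('pics/c7.png',cv2.resize(D['im'][:,:,::-1][145:270,205:365],(768,600),interpolation=cv2.INTER_NEAREST))
E
```

```text
tcp [ 0.4675 -0.2798  0.1411] yaw 1.139 tip z 0.0691 F [-0.4 -0.7 -0.2] Ftool [-0.8 -0.1  0.2] M [-0.018  0.029 -0.056] t 6.65 w 0.0134
tcp [ 0.4675 -0.2798  0.1411] yaw 1.139 tip z 0.0691 F [ 1.  -0.8 -0.5] Ftool [-0.3  1.2  0.5] M [-0.004  0.     0.004] t 6.70 w 0.0132
```

View pics/c7.png

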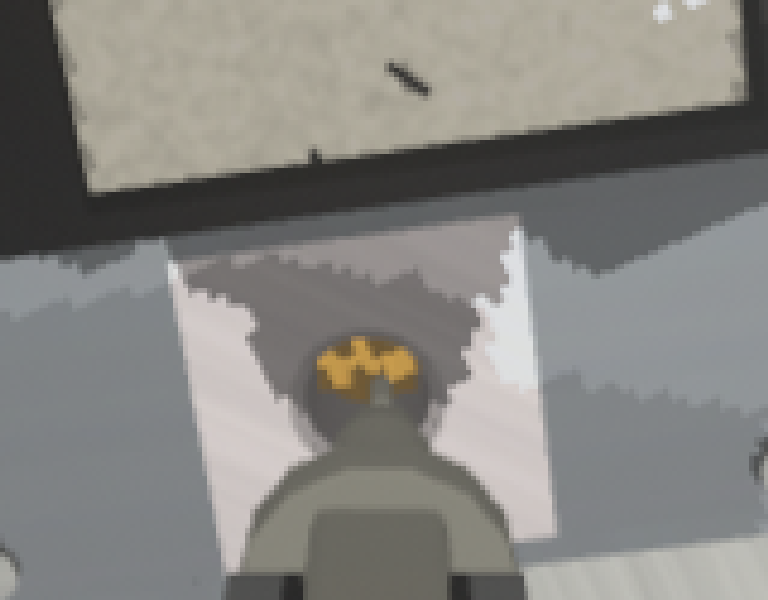

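```bash
python3 - <<'E'
from h import *
D=load('w7'); o=r.get_obs(); M=rot(o['orientation'])
b=np.array([.4648,-.2807,.07]); q=lambda X:(proj(D,X)-[205,145])*4.8
print('bore pred crop',q(b),'top',q(b+M[:,0]*.0105),'L/R',q(b-M[:,1]*.0105),q(b+M[:,1]*.0105))
e=lambda u,v,z=.07: onz(D,205+u/4.8,145+v/4.8,z)
c=[e(520,215),e(555,538)]; y=-.290; bx=np.array([np.cos(y),np.sin(y),0]);by=np.array([-np.sin(y),np.cos(y),0])
print(c, np.linalg.norm(c[0]-c[1]))
# hole center from corners: square half 23mm
print('from corners', c[0]-.0226*bx-.0226*by, c[1]-.0226*bx+.0226*by)
t=e(380,378,.069)-.0055*M[:,0]; print('tip',t,'need',M.T@(b-t))
E
```

```text
bore pred crop [366.24711638 402.00804381] top [366.21442859 327.94777515] L/R [288.21929336 401.93947568] [444.27416038 402.07661125]
[array([ 0.4938146 , -0.26549089,  0.07      ]), array([ 0.48007574, -0.30985825,  0.07      ])] 0.04644586984108042
from corners [ 0.46569577 -0.28068468  0.07      ] [ 0.46488195 -0.28173942  0.07      ]
tip [ 0.46546223 -0.28367787  0.0690003 ] need [ 0.00242654 -0.00184782 -0.00100155]
```

play_rows(targets="1 0.0022 -0.0015 0 0;1 0.0022 -0.0015 0 0;1 0.0022 -0.0015 0 0;1 0.0022 -0.0015 0 0")

```text
clock: 7.03
tcp_pos: [0.4668, -0.2769, 0.1407]
orientation: [2.646, 1.694, 0.0]
contact_force: [0.3, -0.8, -0.3]
grip_width: 0.0135
gripper_force: 51.7
```

```bash
python3 - <<'E'
from h import *
st(); snap('wrist','w8'); D=load('w8'); o=r.get_obs(); M=rot(o['orientation'])
b=np.array([.4648,-.2807,.07]); print('bore px',proj(D,b), 'pred corner px if centred',proj(D,b+[0,0,-.001]+.0055*M[:,0]))
E=np.asarray(D['im'])[218:232,274:296].astype(int); print(E.sum(2)//3)
E
```

```text
tcp [ 0.4668 -0.2769  0.1407] yaw 1.139 tip z 0.0687 F [ 0.3 -0.8 -0.3] Ftool [-0.6  0.6  0.3] M [ 0.013  0.035 -0.008] t 7.03 w 0.0135
bore px [284.2676972  232.30569819] pred corner px if centred [284.28037995 223.78167355]
[[114 114 112 109 103 102  98  95  94 103 107 107  98  95  98 100 105 111
  115 117 116 116]
 [110 107 103  97  94  93  93  91  89 101 123 128 120 101 116 118 103  99
  105 111 115 117]
 [103  97 104 106 114 115  93  86  86 107 135 139 138 110 134 139 125 112
  101 100 106 113]
 [ 98 105 123 129 137 138 110 112 116 135 140 140 138 124 139 143 141 132
  119 103  98 104]
 [106 126 137 140 139 137 128 140 143 134 133 133 136 138 144 143 141 140
  135 108  97  98]
 [126 139 140 140 140 137 139 143 131 118 113 115 131 137 144 143 141 140
  140 121 100  98]
 [119 121 135 140 139 137 130 125 107 101 102 101 122 123 139 144 140 141
  140 137 104  94]
 [ 87  85 128 140 139 137 118  93  96 103 103 102 102  95 134 143 140 141
  139 124  96  88]
 [ 86  86 111 135 139 137 119  94  98 102 103 102  91  91 133 143 140 126
  119  95  85  85]
 [ 86  85  84 128 139 137 118  94 100 110 112 109  93  91 116 122 121  95
   84  84  85  85]
 [ 87  85  84 128 139 124 107  92 104 116 116 115  98  89  87  85  85  85
   84  83  85  85]
 [ 86  87  86 112 119  96  90  91 100 104 102 106  97  89  87  85  86  86
   85  86  86  85]
 [ 86  86  87  87  88  90  93  94  95  97  96  95  95  94  93  89  88  88
   87  87  87  86]
 [ 85  87  87  88  90  95  96  98 100 100 100 100  98  97  95  92  89  88
   88  87  87  86]]
```

play_rows(targets="1 0 0 0.003 0;1 0 0 0.006 0;1 0 0 0.009 0;1 0 0 0.011 0;1 0 0 0.013 0;1 0 0 0.013 0;1 0 0 0.013 0")

```text
clock: 7.67
tcp_pos: [0.4667, -0.2769, 0.1274]
orientation: [-2.646, -1.694, 0.0]
contact_force: [-0.6, -0.8, -0.1]
grip_width: 0.0135
gripper_force: 51.7
```

```bash
python3 - <<'E'
from h import *
st()
E
```

```text
tcp [ 0.4667 -0.2769  0.1274] yaw 1.139 tip z 0.0554 F [-0.6 -0.8 -0.1] Ftool [-0.9 -0.3  0.1] M [ 0.029 -0.03  -0.016] t 7.67 w 0.0135
```

Now feel downward in 1.5–2 mm steps.

play_rows(targets="1 0 0 0.001 0;1 0 0 0.002 0;1 0 0 0.002 0;1 0 0 0.002 0")

```text
clock: 8.0
tcp_pos: [0.4668, -0.277, 0.1256]
orientation: [2.646, 1.694, 0.0]
contact_force: [0.4, -0.6, -0.8]
grip_width: 0.0136
gripper_force: 51.7
```

play_rows(targets="1 0 0 0.001 0;1 0 0 0.002 0;1 0 0 0.002 0;1 0 0 0.002 0")

```text
clock: 8.33
tcp_pos: [0.4667, -0.277, 0.1235]
orientation: [-2.646, -1.694, 0.0]
contact_force: [1.4, -0.1, -0.3]
grip_width: 0.0134
gripper_force: 51.7
```

play_rows(targets="1 0 0 0.001 0;1 0 0 0.002 0;1 0 0 0.002 0;1 0 0 0.002 0")

```text
clock: 8.67
tcp_pos: [0.4667, -0.277, 0.1215]
orientation: [-2.646, -1.694, 0.0]
contact_force: [-0.6, -0.1, -0.1]
grip_width: 0.0131
gripper_force: 51.7
```

play_rows(targets="1 0 0 0.001 0;1 0 0 0.0015 0;1 0 0 0.0015 0;1 0 0 0.0015 0")

```text
clock: 9.0
tcp_pos: [0.4669, -0.277, 0.1203]
orientation: [2.646, 1.694, 0.0]
contact_force: [-0.3, -0.2, 1.4]
grip_width: 0.0131
gripper_force: 51.9
```

play_rows(targets="1 0 0 0.0005 0;1 0 0 0.001 0;1 0 0 0.001 0;1 0 0 0.001 0")

```text
clock: 9.33
tcp_pos: [0.4669, -0.2771, 0.1193]
orientation: [2.646, 1.693, 0.0]
contact_force: [-0.4, 0.5, 4.2]
grip_width: 0.0133
gripper_force: 52.2
```

play_rows(targets="1 0 0 0.0002 0;1 0 0.0004 0.0002 0.1;1 -0.0001 0.0008 0.0002 0.2;1 -0.0002 0.0012 0.0002 0.3;1 -0.0002 0.0012 0.0002 0.3;1 -0.0002 0.0012 0.0002 0.3")

```text
clock: 9.83
tcp_pos: [0.4679, -0.2774, 0.119]
orientation: [2.867, 1.284, -0.0]
contact_force: [-0.6, 1.0, 4.5]
grip_width: 0.0136
gripper_force: 52.3
```

```bash
cat >> h.py <<'E'
def needle(fn):
    "needle and set hand angles (box frame, cw) from a wrist picture"
    st(); im,ci=snap('wrist',fn); D=load(fn); y=-0.291; b=np.array([.4648,-.2807]); Rb=np.array([[np.cos(y),-np.sin(y)],[np.sin(y),np.cos(y)]])
    piv=b+Rb@[-.034,.085]
    def samp(rr,a):
        v=Rb@[rr*np.cos(-a),rr*np.sin(-a)]; return proj(D,[*(piv+v),.077])
    A=np.arange(-1.2,1.2,.01)
    hs=cv2.cvtColor(im,cv2.COLOR_RGB2HSV)
    def prof(img,rs):
        g=[[cv2.getRectSubPix(img,(1,1),tuple(map(float,samp(rr,a))))[0,0] for a in A] for rr in rs]
        return np.array(g,float)
    g=cv2.cvtColor(im,cv2.COLOR_RGB2GRAY)
    p=prof(g,np.arange(.022,.045,.002)); res=[]
    for row in p:
        w=np.clip(np.percentile(row,60)-40-row,0,None); 
        i=int(np.argmin(row)); s=slice(max(i-6,0),i+7); res.append((A[s]*w[s]).sum()/max(w[s].sum(),1e-6))
    s=prof(hs[...,1].copy(),np.arange(.049,.062,.002)); w=np.clip(s.mean(0)-90,0,None)
    print('needle',np.round(res,3),'med %.3f'%np.median(res),'hand %.3f'%((A*w).sum()/max(w.sum(),1e-6)),'pivot px',np.round(proj(D,[*piv,.077])), 'hand min/max px',np.round(samp(.046,-.25)))
E
python3 - <<'E'
from h import *
needle('n1')
E
```

```text
tcp [ 0.4679 -0.2774  0.119 ] yaw 0.842 tip z 0.0470 F [-0.6  1.   4.5] Ftool [ 0.3 -1.2 -4.5] M [ 0.347  0.198 -0.002] t 9.83 w 0.0136
needle [-0.759 -0.756 -0.747 -0.747 -0.744 -0.742 -0.741 -0.74  -0.738 -0.736
 -0.736 -0.734] med -0.741 hand -0.264 pivot px [155. 139.] hand min/max px [221.  79.]
```

play_rows(targets="1 0 -0.0004 0 -0.1;1 -0.0001 -0.0008 0 -0.2;1 -0.0002 -0.0012 0 -0.29;1 -0.0002 -0.0012 0 -0.29;1 -0.0002 -0.0012 0 -0.29")

```text
clock: 10.3
tcp_pos: [0.4671, -0.2773, 0.1191]
orientation: [2.655, 1.678, 0.001]
contact_force: [0.9, 0.3, 3.7]
grip_width: 0.0133
gripper_force: 52.2
```

```bash
python3 - <<'E'
from h import *
st(); o=r.get_obs(); M=rot(o['orientation']); print(M.T@(np.array([.4648,-.2807,o['tcp_pos'][2]])-o['tcp_pos']), 'tilt',M[:,2])
E
```

```text
tcp [ 0.4671 -0.2773  0.1191] yaw 1.127 tip z 0.0471 F [0.9 0.3 3.7] Ftool [ 0.6  0.7 -3.7] M [-0.003 -0.11   0.014] t 10.30 w 0.0133
[-4.04801638e-03 -6.56801479e-04 -1.99790594e-06] tilt [ 1.15008715e-03 -2.02059504e-04 -9.99999318e-01]
```

play_rows(targets="1 0 -0.0008 0 0;1 0 -0.0008 0 0;1 0 -0.0008 0 0")

```text
clock: 10.55
tcp_pos: [0.4668, -0.2771, 0.1193]
orientation: [2.654, 1.679, 0.001]
contact_force: [2.0, -0.4, 4.0]
grip_width: 0.0134
gripper_force: 52.1
```

play_rows(targets="1 0 -0.0006 0 0;1 0 -0.0006 0 0;1 0 -0.0006 0 0")

```text
clock: 10.8
tcp_pos: [0.4659, -0.2766, 0.1191]
orientation: [2.654, 1.68, 0.001]
contact_force: [2.8, -1.5, 4.4]
grip_width: 0.0138
gripper_force: 52.1
```

```bash
python3 - <<'E'
from h import *
needle('n2'); o=r.get_obs(); M=rot(o['orientation']); print(M.T@(np.array([.4648,-.2807,o['tcp_pos'][2]])-o['tcp_pos']), 'tilt',M[:,2])
D=load('n2'); b=np.array([.4648,-.2807,.07]); print(proj(D,b),proj(D,b+[0,0,-.022]))
c=proj(D,b).astype(int); hs=cv2.cvtColor(D['im'],cv2.COLOR_RGB2HSV)
sl=np.s_[c[1]-20:c[1]+4,c[0]-18:c[0]+19]
print(hs[...,1][sl]);print(hs[...,2][sl])
E
```

```text
tcp [ 0.4659 -0.2766  0.1191] yaw 1.129 tip z 0.0471 F [ 2.8 -1.5  4.4] Ftool [-0.2  3.2 -4.4] M [-0.484 -0.775 -0.021] t 10.80 w 0.0138
needle [-0.751 -0.75  -0.743 -0.74  -0.739 -0.737 -0.737 -0.734 -0.735 -0.732
 -0.733 -0.732] med -0.737 hand -0.265 pivot px [194. 106.] hand min/max px [278.  68.]
[-4.16465639e-03  7.86611402e-04  1.02266063e-06] tilt [ 8.78517816e-04 -4.78782360e-04 -9.99999499e-01]
[285.90365784 245.53009532] [285.5881775  231.91948005]
[[ 10  10  10  12  10  12  12  10  10  12  12  10  10  12  12  12  12  14
   12  12  12  10  10  10  10  10   8  10   8  12  10  10  10  10  13  10
   13]
 [ 10  10  12  10  10  10  10  12  10  10  10  10  10  10  10  12  10  12
   12  12  12  12  10  10  10  10  13  10  12  10  10  12  10  10  10  10
   10]
 [ 10  10  10  12  12  12   8  10  12  10  12  10  10  12  10  10  12  12
   12  12  12  10  12  12  10  12  10  12  10  10  12  10  10  10   8  10
   10]
 [ 11  11  11  10  12  10  10  12  12  10  12  10  12  12  10   8  11  11
   13  11  10  12  10  12  12  10  10  10  10  12  10  10  10  10  10  10
   12]
 [ 11  11  11  1
[... 6105 characters left out ...]
 143 143 143 143 143 143 144 143 138 132 125 116 113 110 111 109 109 109
  111]
 [110 112 118 125 135 138 143 144 142 142 142 142 142 142 143 143 143 142
  142 142 142 142 142 142 142 143 144 144 141 133 128 120 113 110 110 109
  108]
 [120 127 135 141 144 143 142 142 142 142 142 142 142 142 142 142 143 142
  142 142 142 142 142 142 142 142 142 142 143 144 143 136 128 119 113 110
  109]
 [135 142 144 143 143 142 142 142 142 142 142 142 142 142 142 142 142 142
  142 142 142 142 142 142 143 142 142 142 142 142 143 144 143 136 128 120
  112]
 [143 143 142 142 142 142 142 142 142 142 142 142 142 143 142 142 142 143
  142 142 142 142 142 142 143 143 142 142 142 142 142 143 143 143 142 136
  122]]
```

```bash
sed -i 's/^def needle(fn):/def needle(fn,new=1):/; s/    st(); im,ci=snap(.wrist.,fn); D=load(fn); y/    if new: st(); snap("wrist",fn)\n    D=load(fn); im=D["im"]; y/; s/,.hand min\/max px.*$/)/; s/, .hand min.max px.,np.round(samp(.046,-.25)))/)/' h.py; python3 - <<'E'
from h import *
for n in ['w2','w5','n1','n2']: print(n); needle(n,0)
# screw top height from brass (saturated) lower extent per column in w5
D=load('w5'); hs=cv2.cvtColor(D['im'],cv2.COLOR_RGB2HSV); b=np.array([.4648,-.2807,.07]); c=proj(D,b); 
m=(hs[...,1]>70); 
for u in range(276,296,2):
    v=np.where(m[190:222,u])[0]+190
    if len(v): print(u,v.min(),v.max(),end=' | ')
print(c)
ang=np.linspace(0,2*np.pi,200)
y=1.139; 
for z in (.046,.048,.050,.052,.054):
    P=np.array([proj(D,[b[0]+.008*np.cos(a),b[1]+.008*np.sin(a),z]) for a in ang]); print(z,'lowest',P[P[:,1].argmax()],'left',P[:,0].min(),'right',P[:,0].max())
E
```

```text
w2
needle [-0.75  -0.75  -0.742 -0.741 -0.737 -0.736 -0.736 -0.736 -0.736 -0.733
 -0.732 -0.732] med -0.736 hand -0.267 pivot px [234. 203.]
w5
needle [-0.753 -0.749 -0.747 -0.739 -0.742 -0.737 -0.739 -0.734 -0.738 -0.732
 -0.733 -0.732] med -0.738 hand -0.268 pivot px [223. 105.]
n1
needle [-0.759 -0.756 -0.747 -0.747 -0.744 -0.742 -0.741 -0.74  -0.738 -0.736
 -0.736 -0.734] med -0.741 hand -0.264 pivot px [155. 139.]
n2
needle [-0.751 -0.75  -0.743 -0.74  -0.739 -0.737 -0.737 -0.734 -0.735 -0.732
 -0.733 -0.732] med -0.737 hand -0.265 pivot px [194. 106.]
278 198 204 | 280 196 205 | 282 196 206 | 284 195 206 | 286 196 206 | 288 196 206 | 290 197 205 | 292 198 205 | [285.03787839 205.96019994]
0.046 lowest [285.03273187 206.61168876] left 275.9098041630783 right 293.99254491055757
0.048 lowest [285.03997527 207.27979733] left 275.8617339722449 right 294.054244755009
0.05 lowest [285.04730643 207.95600155] left 275.81307670724806 right 294.1166983677357
0.052 lowest [285.05472697 208.64044948] left 275.7638215472356 right 294.1799196464672
0.054 lowest [285.06223853 209.33329278] left 275.7139574037804 right 294.24392283270157
```

play_rows(targets="1 0 0.001 0 0;1 0 0.0014 0 0.1;1 -0.0001 0.0018 0 0.2;1 -0.0002 0.0022 0 0.3;1 -0.0003 0.0026 0 0.4;1 -0.0005 0.003 0 0.5;1 -0.0007 0.0033 0 0.57;1 -0.0007 0.0033 0 0.57")

```text
clock: 11.52
tcp_pos: [0.468, -0.2782, 0.1188]
orientation: [-3.02, -0.863, 0.001]
contact_force: [1.4, 0.3, 4.2]
grip_width: 0.0135
gripper_force: 52.4
```

```bash
python3 - <<'E'
from h import *
needle('n3'); o=r.get_obs(); M=rot(o['orientation']); print(M.T@(np.array([.4648,-.2807,o['tcp_pos'][2]])-o['tcp_pos']))
E
```

```text
tcp [ 0.468  -0.2782  0.1188] yaw 0.557 tip z 0.0468 F [1.4 0.3 4.2] Ftool [ 1.4  0.4 -4.2] M [-0.096 -0.426  0.076] t 11.52 w 0.0135
needle [-0.623 -0.62  -0.623 -0.618 -0.618 -0.616 -0.613 -0.61  -0.609 -0.608
 -0.607 -0.606] med -0.614 hand -0.264 pivot px [132. 178.]
[-4.04852165e-03  4.68677384e-04  1.67501232e-06]
```

play_rows(targets="1 0 0.0005 0.0002 0.08;1 0 0.0009 0.0002 0.17;1 -0.0001 0.0013 0.0002 0.26;1 -0.0002 0.0017 0.0002 0.35;1 -0.0004 0.0021 0.0002 0.44;1 -0.0005 0.0024 0.0002 0.52;1 -0.0006 0.0026 0.0002 0.58;1 -0.0006 0.0026 0.0002 0.58")

```text
clock: 12.23
tcp_pos: [0.4689, -0.2799, 0.1185]
orientation: [-3.14, 0.033, 0.001]
contact_force: [2.1, 1.3, 5.1]
grip_width: 0.0134
gripper_force: 52.5
```

```bash
python3 - <<'E'
from h import *
needle('n4'); o=r.get_obs(); M=rot(o['orientation']); print(M.T@(np.array([.4648,-.2807,o['tcp_pos'][2]])-o['tcp_pos']))
E
```

```text
tcp [ 0.4689 -0.2799  0.1185] yaw -0.021 tip z 0.0465 F [2.1 1.3 5.1] Ftool [ 2.1 -1.4 -5.1] M [ 0.457 -0.411  0.045] t 12.23 w 0.0134
needle [-0.343 -0.347 -0.338 -0.341 -0.336 -0.335 -0.333 -0.329 -0.327 -0.326
 -0.324 -0.318] med -0.334 hand -0.265 pivot px [127. 265.]
[-4.07673841e-03  9.20656924e-04  2.27217584e-06]
```

play_rows(targets="1 0 0.0004 0 0.03;1 0 0.0006 0 0.06;1 0 0.0008 0 0.09;1 0 0.0008 0 0.09")

```text
clock: 12.62
tcp_pos: [0.4689, -0.2803, 0.1185]
orientation: [-3.135, 0.172, 0.002]
contact_force: [1.7, 3.1, 5.0]
grip_width: 0.0135
gripper_force: 52.6
```

```bash
cat >> h.py <<'E'
def edge(fn):
    "finer: needle centroid angle vs hand centroid angle at several radii, pivot from brass/needle not needed when close"
    D=load(fn); im=D['im']; y=-0.291; b=np.array([.4648,-.2807]); Rb=np.array([[np.cos(y),-np.sin(y)],[np.sin(y),np.cos(y)]]); piv=b+Rb@[-.034,.085]
    A=np.arange(-.6,.1,.004); hs=cv2.cvtColor(im,cv2.COLOR_RGB2HSV)[...,1].astype(np.float32); g=cv2.cvtColor(im,cv2.COLOR_RGB2GRAY).astype(np.float32)
    def row(img,rr):
        P=np.array([proj(D,[*(piv+Rb@[rr*np.cos(a),-rr*np.sin(a)]),.077]) for a in A],np.float32); return cv2.remap(img,P[None,:,0],P[None,:,1],cv2.INTER_LINEAR)[0]
    N=[]
    for rr in np.arange(.02,.0451,.0025):
        v=row(g,rr); i=v.argmin(); s=slice(max(i-14,0),i+15); w=np.clip(np.median(v)-25-v[s],0,None); N.append((A[s]*w).sum()/w.sum())
    H=[]
    for rr in np.arange(.047,.0621,.0025):
        v=row(hs,rr); w=np.clip(v-80,0,None); H.append((A*w).sum()/max(w.sum(),1e-6))
    X=np.arange(.02,.0451,.0025); p=np.polyfit(X,X*N,1); rh=np.arange(.047,.0621,.0025); q=np.polyfit(rh,rh*H,1)
    print('N',np.round(N,3),'H',np.round(H,3)); print('needle dir %.4f off %.4f | hand dir %.4f off %.4f | needle extrap at .046 %.4f at .054 %.4f hand@.054 %.4f'%(*p,*q,p[0]+p[1]/.046,p[0]+p[1]/.054,np.mean(H)))
E
python3 - <<'E'
from h import *
needle('n5'); edge('n5'); edge('n4')
E
```

```text
tcp [ 0.4689 -0.2803  0.1185] yaw -0.109 tip z 0.0465 F [1.7 3.1 5. ] Ftool [ 1.4 -3.3 -5. ] M [ 0.731 -0.445  0.029] t 12.62 w 0.0135
needle [-0.327 -0.296 -0.301 -0.299 -0.298 -0.294 -0.29  -0.288 -0.285 -0.284
 -0.283 -0.274] med -0.292 hand -0.265 pivot px [131. 277.]
N [-0.298 -0.296 -0.315 -0.292 -0.297 -0.291 -0.288 -0.285 -0.281 -0.28
 -0.267] H [-0.265 -0.266 -0.262 -0.265 -0.264 -0.264 -0.263]
needle dir -0.2467 off -0.0013 | hand dir -0.2595 off -0.0003 | needle extrap at .046 -0.2757 at .054 -0.2714 hand@.054 -0.2642
N [-0.331 -0.333 -0.334 -0.337 -0.326 -0.328 -0.328 -0.329 -0.324 -0.321
 -0.311] H [-0.266 -0.266 -0.263 -0.264 -0.264 -0.263 -0.263]
needle dir -0.3029 off -0.0008 | hand dir -0.2566 off -0.0004 | needle extrap at .046 -0.3194 at .054 -0.3169 hand@.054 -0.2642
```

play_rows(targets="1 0 -0.0002 0 0.015;1 0 -0.0004 0 0.027;1 0 -0.0004 0 0.027")

```text
clock: 12.92
tcp_pos: [0.4689, -0.2802, 0.1185]
orientation: [-3.133, 0.213, 0.001]
contact_force: [1.0, 2.4, 4.7]
grip_width: 0.0133
gripper_force: 52.4
```

```bash
python3 - <<'E'
from h import *
needle('n6'); edge('n6')
D=load('n6'); y=-0.291; Rb=np.array([[np.cos(y),-np.sin(y)],[np.sin(y),np.cos(y)]]); piv=np.array([.4648,-.2807])+Rb@[-.034,.085]
hs=cv2.cvtColor(D['im'],cv2.COLOR_RGB2HSV)[...,1].astype(np.float32); g=cv2.cvtColor(D['im'],cv2.COLOR_RGB2GRAY).astype(np.float32)
A=np.arange(-.40,-.13,.02)
for rr in (.036,.039,.042,.045,.047,.05,.055,.06):
    P=np.array([proj(D,[*(piv+Rb@[rr*np.cos(a),-rr*np.sin(a)]),.077]) for a in A],np.float32)
    print(rr,*[cv2.remap(i,P[None,:,0],P[None,:,1],1)[0].astype(int) for i in (g,hs)])
E
```

```text
tcp [ 0.4689 -0.2802  0.1185] yaw -0.136 tip z 0.0465 F [1.  2.4 4.7] Ftool [ 0.7 -2.5 -4.7] M [ 0.525 -0.483  0.084] t 12.92 w 0.0133
needle [-0.294 -0.292 -0.283 -0.288 -0.283 -0.283 -0.278 -0.275 -0.273 -0.271
 -0.271 -0.267] med -0.281 hand -0.265 pivot px [133. 280.]
N [-0.286 -0.287 -0.282 -0.279 -0.279 -0.277 -0.275 -0.273 -0.27  -0.269
 -0.26 ] H [-0.266 -0.265 -0.263 -0.265 -0.265 -0.263 -0.263]
needle dir -0.2452 off -0.0009 | hand dir -0.2558 off -0.0005 | needle extrap at .046 -0.2657 at .054 -0.2627 hand@.054 -0.2643
0.036 [168 168 169 168 113  52  51  50  87 133 150 167 170 171] [28 28 28 28 28 18 24 26 25 26 28 27 27 28]
0.039 [170 171 173 172 138  69  52  51  89 137 140 140 144 169] [28 28 28 27 26 23 22 28 28 27 28 28 27 27]
0.042 [168 167 167 167 152  77  52  51  83 139 140 139 162 168] [29 28 28 28 28 25 26 23 25 27 27 27 28 28]
0.045 [165 169 171 173 169  97  57  55  58 105 139 141 168 169] [28 28 27 28 32 58 44 40 60 55 28 26 29 28]
0.047 [167 165 168 171 172 130 112 110  87 104 137 151 169 170] [ 28  28  27  28  30  96 139 138 120  56  29  27  28  28]
0.05 [170 167 170 170 166 135 112 111  86 114 141 164 168 169] [ 27  28  28  28  28  88 139 139 119  47  26  27  28  27]
0.055 [171 173 173 163 113 114 112 112 110 110  80 130 159 167] [ 28  26  27  39 134 139 139 139 137 137 108  35  28  27]
0.06 [169 169 172 173 120 115 113 112 110 110  79 138 171 173] [ 28  27  24  23 115 138 139 139 137 136  94  28  25  26]
```

play_rows(targets="1 0 -0.0004 0 -0.06;1 0 -0.0008 0 -0.12;1 0 -0.0008 0 -0.15;1 0 -0.0008 -0.003 -0.15;1 0 -0.0008 -0.01 -0.15;1 0 -0.0008 -0.03 -0.15;1 0 -0.0008 -0.06 -0.15;1 0 -0.0008 -0.085 -0.15")

```text
clock: 13.63
tcp_pos: [0.4676, -0.2801, 0.2042]
orientation: [-3.14, -0.018, 0.005]
contact_force: [0.5, 0.0, -0.3]
grip_width: 0.0137
gripper_force: 51.5
```

```bash
python3 - <<'E'
from h import *
needle('n7'); edge('n7'); goal((.5036,.2627,.206),1.208)
E
```

```text
tcp [ 0.4676 -0.2801  0.2042] yaw 0.012 tip z 0.1322 F [ 0.5  0.  -0.3] Ftool [0.5 0.  0.3] M [-0.051 -0.064  0.027] t 13.63 w 0.0137
needle [-0.289 -0.288 -0.28  -0.279 -0.275 -0.271 -0.272 -0.27  -0.267 -0.268
 -0.266 -0.262] med -0.272 hand -0.266 pivot px [170. 211.]
N [-0.277 -0.288 -0.282 -0.278 -0.273 -0.271 -0.271 -0.267 -0.267 -0.263
 -0.261] H [-0.267 -0.267 -0.263 -0.266 -0.266 -0.264 -0.263]
needle dir -0.2426 off -0.0009 | hand dir -0.2530 off -0.0007 | needle extrap at .046 -0.2625 at .054 -0.2596 hand@.054 -0.2653
now [ 0.4704 -0.2816  0.2094] yaw 0.011 tilt [ 0.0043 -0.0021 -1.    ] j [ 0.41  0.29  0.02  1.89 -0.01  0.96 -1.13] t 13.68
shift [ 0.0394 -0.5439  0.0024] spin -1.197 (mod pi -1.197)
```

play_rows(targets="1 0.039 -0.544 0 -1.197;1 0.039 -0.544 0 -1.197;1 0.039 -0.544 0 -1.197;1 0.039 -0.544 0 -1.197;1 0.039 -0.544 0 -1.197;1 0.039 -0.544 0 -1.197;1 0.039 -0.544 0 -1.197;1 0.039 -0.544 0 -1.197")

```text
clock: 14.35
tcp_pos: [0.4876, 0.0535, 0.2034]
orientation: [-2.743, -1.531, 0.003]
contact_force: [0.9, -0.4, -1.9]
grip_width: 0.0135
gripper_force: 51.6
```

```bash
python3 - <<'E'
from h import *
goal((.5036,.2627,.206),1.208)
E
```

```text
now [0.4876 0.0535 0.2034] yaw 1.018 tilt [-0.0019 -0.001  -1.    ] j [ 0.05  0.23 -0.33  2.    0.09  0.93 -0.88] t 14.35
shift [ 0.1864 -0.0963 -0.0029] spin -0.190 (mod pi -0.190)
```

play_rows(targets="1 0.186 -0.096 -0.003 -0.19;1 0.186 -0.096 -0.003 -0.19;1 0.186 -0.096 -0.003 -0.19;1 0.186 -0.096 -0.003 -0.19;1 0.186 -0.096 -0.003 -0.19;1 0.186 -0.096 -0.003 -0.19;1 0.186 -0.096 -0.003 -0.19;1 0.186 -0.096 -0.003 -0.19")

```text
clock: 15.02
tcp_pos: [0.5056, 0.2598, 0.2059]
orientation: [2.59, 1.777, -0.004]
contact_force: [0.7, -1.4, -0.7]
grip_width: 0.0132
gripper_force: 51.6
```

play_rows(targets="1 0 0 0 0;1 0 0 0 0;1 0 0 0 0")

```text
clock: 15.27
tcp_pos: [0.5066, 0.2591, 0.2066]
orientation: [2.593, 1.773, -0.001]
contact_force: [0.4, -0.4, -0.8]
grip_width: 0.0136
gripper_force: 51.6
```

```bash
python3 - <<'E'
from h import *
goal((.5036,.2627,.206),1.208); snap('wrist','w9'); D=load('w9'); o=r.get_obs(); M=rot(o['orientation']); st()
h=np.array([.5041,.2597,.06]); zt=o['tcp_pos'][2]-.072
print('hole px',proj(D,h),'tip corner px pred',proj(D,[*(o['tcp_pos'][:2]+M[:2,0]*(-.0042+.0055)),zt]))
c=proj(D,h).round().astype(int); hs=cv2.cvtColor(D['im'],cv2.COLOR_RGB2HSV)
print(c); print('S');print(hs[c[1]-12:c[1]+32:2,c[0]-20:c[0]+21:2,1]);print('V');print(hs[c[1]-12:c[1]+32:2,c[0]-20:c[0]+21:2,2])
E
```

```text
now [0.5066 0.2591 0.2066] yaw 1.199 tilt [-1.e-04 -9.e-04 -1.e+00] j [-0.24  0.36 -0.43  1.82  0.18  1.   -1.11] t 15.27
shift [ 0.0023 -0.0041  0.0006] spin -0.009 (mod pi -0.009)
tcp [0.5066 0.2594 0.2067] yaw 1.200 tip z 0.1347 F [ 0.8 -1.1 -0.6] Ftool [-0.7  1.1  0.6] M [-0.029 -0.003 -0.012] t 15.32 w 0.0135
hole px [281.19908373 195.10718449] tip corner px pred [284.45172664 223.19454313]
[281 195]
S
[[149 150 149 149 149 148 149 149 152 152 152 152 152 151 151 151 150 147
  149 149 149]
 [148 150 148 150 148 149 149 149 146 124 123 135 150 150 152 150 151 149
  149 148 149]
 [149 147 150 149 149 148 145 139 123  68  58  70 136 148 150 151 150 148
  149 149 148]
 [147 150 150 150 148 146 137 119 115 116 122 119 117 126 145 150 151 148
  148 149 149]
 [147 149 151 149 146 140 117 120 121 114 119 117 115 113 137 146 151 148
  148 148 149]
 [147 148 150 150 146 141 118 117 117 119 120 115 117 119 114 146 150 150
  148 149 149]
 [147 149 148 150 146 138 115 117 119 117 121 120 121 121 117 143 148 149
  149 147 149]
 [144 147 148 148 146 141 120 117 115 117 115 119 123 119 124 141 
[... 2530 characters left out ...]
0 155 160 161 161 158 156 157 159 160 159 159 158 159 161 164
  158 153 148]
 [139 137 138 151 158 161 162 158 156 157 157 159 160 159 158 158 161 163
  161 154 151]
 [139 137 136 148 157 161 161 159 156 156 157 159 160 159 158 158 160 163
  162 156 150]
 [140 138 136 145 156 160 161 160 156 156 156 158 160 159 158 157 160 162
  163 156 137]
 [140 138 142 149 155 160 161 161 157 156 156 158 159 160 158 159 159 162
  164 119  94]
 [141 138 142 149 154 158 161 161 158 155 155 157 158 159 158 158 158 160
  146 108  86]
 [142 139 138 147 153 158 161 161 158 155 155 127 126 160 159 159 159 160
  156  84  83]
 [142 139 138 145 152 157 144 156 161 156 144 108 108 152 159 158 159 160
   88  89 156]]
```

```bash
python3 - <<'E'
from h import *
D=load('w9'); o=r.get_obs(); M=rot(o['orientation']); h=onz(D,281.1,195,.06)
ax=onz(D,284.1,222.4,.1347)-M[:,0]*.0055; print(h,ax,M.T@(h-ax),'a',M.T@(ax-o['tcp_pos']))
E
```

```text
[0.50405602 0.25981789 0.06      ] [0.50502128 0.25606062 0.13470304] [ 0.00319315 -0.00228126  0.07470069] a [-0.00362069 -0.00024663  0.07201299]
```

play_rows(targets="1 0.003 -0.0025 0.02 0;1 0.003 -0.0025 0.045 0;1 0.003 -0.0025 0.06 0;1 0.003 -0.0025 0.066 0;1 0.003 -0.0025 0.066 0;1 0.003 -0.0025 0.066 0;1 0.003 -0.0025 0.066 0")

```text
clock: 15.9
tcp_pos: [0.5059, 0.2648, 0.1419]
orientation: [2.591, 1.776, 0.003]
contact_force: [-0.1, 1.2, -0.6]
grip_width: 0.0131
gripper_force: 51.6
```

```bash
python3 - <<'E'
from h import *
st(); snap('wrist','w10'); D=load('w10'); o=r.get_obs(); M=rot(o['orientation'])
h=np.array([.50405,.25975,.06]); print('from tcp: need',(M.T@(h-o['tcp_pos'])-[-.0037,-.0003,0])[:2])
zt=o['tcp_pos'][2]-.072; p=proj(D,[*(h[:2]+M[:2,0]*.0055),zt]); print('hole',proj(D,h),'corner px if centred',p)
c=p.round().astype(int); hs=cv2.cvtColor(D['im'],cv2.COLOR_RGB2HSV); print(c); print(hs[c[1]-8:c[1]+10:2,c[0]-12:c[0]+13,1])
E
```

```text
tcp [0.5059 0.2648 0.1419] yaw 1.201 tip z 0.0699 F [-0.1  1.2 -0.6] Ftool [ 1.1 -0.6  0.6] M [ 0.059 -0.029 -0.022] t 15.90 w 0.0131
from tcp: need [-0.00184279  0.00030138]
hole [284.55180482 228.09930574] corner px if centred [284.66243736 225.57594999]
[285 226]
[[133 136 130 129 132 132 128 127 124 119 124 121 122 122 120 122 124 126
  132 129 134 137 138 135 136]
 [127 132 128 122 120 120 124 126 122 119 119 124 122 119 120 122 122 117
  120 134 144 147 141 147 151]
 [127 126 120 120 122 119 119 119 122 122  95 101 110 119 124 120 124 115
  120 124 129 140 145 146 148]
 [129 124 124 119 120 120 122 121 116  50  30  30  28  60 115 117 120 117
  126 124 124 119 141 145 145]
 [129 118 118 122 126 120 126 122 103  38  30  30  28  52  97 124 126 126
  124 126 121 121 133 143 146]
 [128 120 118 120 124 122 122 122  92  34  29  28  27  43  91 120 124 123
  124 119 124 119 126 140 145]
 [129 126 121 122 124  97  59  36  28  30  29  29  30  30  30  44  81 115
  119 123 123 122 134 145 144]
 [140 129 123 123  67  36  29  28  28  28  27  27  29  27  28  28  29  42
   85 118 123 130 140 145 145]
 [147 145 114  49  31  30  28  28  27  28  25  27  30  30  27  30  30  30
   36  76 130 142 144 146 147]]
```

play_rows(targets="1 -0.0017 0.0003 0 0;1 -0.0017 0.0003 0.006 0;1 -0.0017 0.0003 0.014 0;1 -0.0017 0.0003 0.022 0;1 -0.0017 0.0003 0.03 0;1 -0.0017 0.0003 0.036 0;1 -0.0017 0.0003 0.04 0;1 -0.0017 0.0003 0.04 0")

```text
clock: 16.62
tcp_pos: [0.504, 0.2624, 0.0993]
orientation: [-2.591, -1.776, 0.003]
contact_force: [-0.5, -0.4, -0.2]
grip_width: 0.0138
gripper_force: 51.6
```

```bash
python3 - <<'E'
from h import *
st(); o=r.get_obs(); M=rot(o['orientation']); print('need',(M.T@(np.array([.50405,.25975,.06])-o['tcp_pos'])-[-.0037,-.0003,0])[:2])
E
```

```text
tcp [0.504  0.2624 0.0993] yaw 1.202 tip z 0.0273 F [-0.5 -0.4 -0.2] Ftool [-0.6 -0.3  0.2] M [-0.066  0.033  0.015] t 16.62 w 0.0138
need [0.00131807 0.0013206 ]
```

play_rows(targets="1 0.0006 0.0006 0.004 0;1 0.0006 0.0006 0.008 0;1 0.0006 0.0006 0.011 0;1 0.0006 0.0006 0.0125 0;1 0.0006 0.0006 0.0125 0;1 0.0006 0.0006 0.0125 0")

```text
clock: 17.12
tcp_pos: [0.5055, 0.2631, 0.0882]
orientation: [2.591, 1.776, 0.0]
contact_force: [0.3, -0.2, -0.7]
grip_width: 0.0134
gripper_force: 51.7
```

play_rows(targets="1 0 0 0.001 0;1 0 0 0.0015 0;1 0 0 0.0015 0;1 0 0 0.0015 0")

```text
clock: 17.45
tcp_pos: [0.5056, 0.2631, 0.0867]
orientation: [2.591, 1.776, 0.0]
contact_force: [-0.3, -0.3, -0.6]
grip_width: 0.0134
gripper_force: 51.7
```

play_rows(targets="1 0 0 0.0005 0;1 0 0 0.001 0;1 0 0 0.001 0;1 0 0 0.001 0")

```text
clock: 17.78
tcp_pos: [0.5056, 0.2632, 0.0859]
orientation: [2.591, 1.776, 0.0]
contact_force: [-0.8, -1.0, 2.6]
grip_width: 0.0132
gripper_force: 51.7
```

play_rows(targets="-1 0 0 0 0;-1 0 0 0 0;-1 0 0 0 0;-1 0 0 0 0;-1 0 0 0 0;-1 0 0 0 0;-1 0 0 0 0;-1 0 0 0 0")

```text
clock: 18.45
tcp_pos: [0.5055, 0.2631, 0.0857]
orientation: [2.591, 1.776, -0.0]
contact_force: [0.0, -0.1, 0.8]
grip_width: 0.0855
gripper_force: 0.0
```

play_rows(targets="-1 0 0 -0.02 0;-1 0 0 -0.06 0;-1 0 0 -0.1 0;-1 0 0 -0.14 0;-1 0 0 -0.165 0;-1 0 0 -0.165 0;-1 0 0 -0.165 0;-1 0 0 -0.165 0")

```text
clock: 19.12
tcp_pos: [0.5051, 0.2627, 0.2499]
orientation: [2.591, 1.776, -0.002]
contact_force: [0.7, 0.2, -1.1]
grip_width: 0.0855
gripper_force: 0.0
```

```bash
python3 - <<'E'
from h import *
st(); snap('wrist','w11'); D=load('w11'); im=D['im']; snap('top','top2')
p=proj(D,[.504,.26,.142]); print('expected top px',p)
u,v=p.astype(int); m=np.zeros(im.shape[:2],np.uint8); m[v-25:v+25,u-25:u+25]=(im[v-25:v+25,u-25:u+25].min(2)>165)
n,l,s,c=cv2.connectedComponentsWithStats(m)
for i in range(1,n):
    if s[i,4]>80:
        print(s[i],c[i],onz(D,*c[i],.142)); rc=cv2.minAreaRect(np.argwhere(l==i)[:,::-1].astype(np.float32)); W=np.array([onz(D,*q,.142)[:2] for q in cv2.boxPoints(rc)]); print(np.linalg.norm(W-np.roll(W,-1,0),axis=1),W.mean(0))
q=proj(D,[.504,.26,.068]); print('collar expected',q)
hs=cv2.cvtColor(im,cv2.COLOR_RGB2HSV); u,v=q.astype(int)
for k in (v,v+3): 
    xs=np.where(hs[k,u-30:u+31,1]<70)[0]+u-30; print('collar span row',k,xs.min(),xs.max())
d0=load('top0')['im'].astype(int); d1=load('top2')['im'].astype(int); df=(abs(d0-d1).max(2)>60).astype(np.uint8)
n,l,s,c=cv2.connectedComponentsWithStats(cv2.morphologyEx(df,cv2.MORPH_OPEN,np.ones((3,3)))); print('top diff',[(list(s[i]),) for i in range(1,n) if s[i,4]>40])
E
```

```text
tcp [0.5051 0.2627 0.2499] yaw 1.202 tip z 0.1779 F [ 0.7  0.2 -1.1] Ftool [0.5 0.6 1.1] M [-0.042  0.027 -0.035] t 19.12 w 0.0855
expected top px [284.39758378 212.26099963]
[275 199  17  25 401] [283.43890274 210.98254364] [0.50369379 0.26119152 0.142     ]
[0.01177401 0.01878162 0.01203765 0.01878218] [0.5033467  0.26119932]
collar expected [284.1062925  187.68358754]
collar span row 187 268 299
collar span row 190 268 298
top diff [([np.int32(104), np.int32(180), np.int32(92), np.int32(73), np.int32(1646)],), ([np.int32(125), np.int32(222), np.int32(156), np.int32(169), np.int32(7175)],), ([np.int32(297), np.int32(270), np.int32(182), np.int32(93), np.int32(5137)],), ([np.int32(530), np.int32(290), np.int32(30), np.int32(26), np.int32(431)],), ([np.int32(508), np.int32(304), np.int32(10), np.int32(14), np.int32(100)],), ([np.int32(420), np.int32(364), np.int32(126), np.int32(56), np.int32(2848)],), ([np.int32(290), np.int32(381), np.int32(49), np.int32(39), np.int32(604)],), ([np.int32(263), np.int32(386), np.int32(53), np.int32(34), np.int32(991)],), ([np.int32(227), np.int32(404), np.int32(28), np.int32(16), np.int32(284)],), ([np.int32(341), np.int32(418), np.int32(26), np.int32(2), np.int32(52)],)]
```

```bash
python3 -c "
from bench import r
print(r.hand_in())"
```

```text
the job is handed in; nothing more can be done
None
```

The job is handed in: the screw was turned until the needle read within about 0.005 rad of the brass set hand. It was pressed with about 4–5 N while turning, and the tool is back upright in its hole and released.

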